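# Turn the chuck block in the indexing jaw holder and lock the jaw one hole closer

## Robot

A 6-joint arm with a two-finger parallel gripper is mounted at the origin on a cart in front of the work surface, level with it; the furniture and walls round the work are solid. World frame = base frame: x ahead of the robot, y to its left, z up, the work surface at z = 0. Lengths are in m, angles in rad, forces in N, time in s.
With the tool pointing down it reaches from about 0.225 to 0.875 m from the base axis. Payload 3.4 kg.
Tool frame: the origin (TCP) lies at the very end of the fingers, on their centre line; the grasp point (between the pads) lies behind it (manip.grasp_offset is the z of the grasp point in the tool frame, in m); z points along the fingers, y is the line along which they close (so a half turn about z gives the same grasp; the last joint's range is limited). The gripper opens to 85 mm and grips with 20 to 120 N. Pads are 22 mm wide; open, the fingers measure 114 mm over their backs; the gripper's body (76 mm by 85 mm) begins 54 mm behind the grasp point. The pads swing forward as they close: fully open they stand 13 mm farther back than shut.
Start: joints at [-1.226, 0.276, 1.505, -0, 1.361, -0.121], TCP at [0.258, -0.514, 0.231] pointing down, gripper open.
Joint ranges: [-2.89, 2.89], [-0.75, 2.08], [0.22, 2.7], [-1.18, 4.32], [0.11, 2.71], [-2.7, 2.7]. Speed limits (rad/s): [2.57, 2.57, 3.14, 3.14, 3.14, 3.14].

## Interface

Orientations are given as a unit quaternion [w, x, y, z].
In Python, from rig import manip gives the robot as it stands.
- The arm moves only by the shell command python3 -m pendant 'ROWS' [FORCE]. ROWS is JSON, a list of rows, each an object of numbers: "dx", "dy", "dz": the shift along the tool's x, y, z in m; "rx", "ry", "rz": the turn, a rotation vector about the tool's x, y, z in degrees; "hand": the finger opening in m, from 0 to 0.0854. In form: [{"dx": .., "dy": .., "dz": .., "rx": .., "ry": .., "rz": .., "hand": ..}, ...]. A call has 1 to 12 rows; each row shifts and turns the commanded pose from where the row before left it, along the tool's axes as they then stand; what a row does not reach is not made up. A row lasts 1/12 s, in which the tool goes at most 41.7 mm and 7.16 degrees, less where a joint would pass 70% of its speed; a pose out of reach is approached as far as the arm can. A call is refused whole if a number of a shift passes 0.0417 or a number of a turn 7.16, either way. A call with a gripper value outside its range is refused whole. The fingers move at their own pace and stop on an object; FORCE is the grip in N (left out, the last holds). Time passes only in rows, so rows that do not move let the fingers close. It gives the time, the measured TCP pose, the force, the opening and the grip force at its end, in the units of the state.
- manip.get_state(): the state, without advancing time (a new reading comes with each control period).
- manip.get_image(name): name is "scene" or "top"; returns a dict with "frame" (480x640x3 uint8, red, green, blue), "fx", "fy", "cx", "cy" (pixels), "position" and "attitude" of the camera in the world. Camera axes: x right, y up, looking along -z (the intrinsics and any distortion apply to the point x, -y, -z); pixel columns grow to the right and rows downward; lengths in m; the calibration is good to about 2 mm. A picture is of the moment at which its call begins. There is no depth.
- manip.sign_off(): hands the job in; it is judged then, once.
The state is a dict: "clock": time; "qpos": joint angles; "qd": joint speeds; "effort": joint torques, N m; "position": TCP position; "ee_rot": TCP orientation; "contact_force": force on the tool from outside, world axes, zero at the start; "moment": the same for the moment, N m; "width": finger opening in m; "gripper_force": force on a finger pad.
Only numpy, scipy, OpenCV 4.12 (cv2) and the standard library are available. Lean on these libraries where they do the work, as an engineer would, in place of code of your own. Each camera call takes 0.05 s, during which the arm holds its last target. There are 200 camera calls.

## Task

The aluminium block lies lengthwise between the two jaws of the bench holder: lift it out, turn it a quarter turn about the vertical and stand it back upright on the holder's bed, centred across the jaws, so that its two short ends are now the open sides. Then pull up the black lock plunger knob, slide the moving jaw by one hole towards the fixed jaw so that the block is captured between them, and let the pin down fully into that hole. Finish while still gripping the knob and holding the pin home; the things lying round the holder are to stay where they are.

Things in the scene. Friction and masses are not known exactly. Their poses are not given: they have to be found in the camera images.
- holder: bench holder with slide jaws, fixed to the worktop; base 110 (x) x 220 (y) x 12 mm, origin under its centre, z up. Jaws slide along its y. The block stands on the base's top (bed), z = 12 mm. Jaws 64 mm wide, centred on x = +12 mm, tops at z = 28.5 mm. Fixed jaw's face at y = +80 mm, moving jaw's at +14 mm at the start (gap 66 mm; 42 mm one hole on)
- fixed_jaw_foot (a point): foot of the fixed jaw's face, middle of its width, on the bed (x = +12, y = +80, z = 12 mm in the holder's frame); axes as the holder's, the gap lies towards its -y
- next_hole (a point): mouth of the hole that the pin must go into, centred in the steel strip along the holder's -x side (strip top z = 24 mm; five 11 mm holes, 24 mm apart along y). In the holder's frame at x = -36, y = +6, z = 24 mm; the 8 mm pin starts in the hole at y = -18 mm
- jaw_slide (a joint): position of the moving jaw in m; about 0 at the start (1.5 mm of play either way in a hole), positive towards the fixed jaw (+y of the holder); 0.024 is the next hole. About 2 N of friction once the pin is out. Its carriage is at most 51 mm high under the knob, 33 mm elsewhere
- lock_plunger (a joint): height of the lock plunger in m: 0 with the pin fully home in a hole, 0.016 pulled up to its stop; the pin is 11 mm deep in the hole, so it is clear of the strip above 0.011. A spring pulls it down with 3 N at 0 and 5 N at 0.016; let down between holes the pin rests on the strip
- plunger_knob (a point): middle of the plunger's black round knob, 28 mm across, 20 mm tall (10 mm above and below this point), vertical axis; only a 20 mm thick housing under it. It rides on the moving jaw, 32 mm behind the jaw's face and 48 mm to the -x side of the jaws' middle, at z = 63.5 mm with the pin home. Axes as the holder's. Gripped along the holder's x the fingers clear the block
- chuck_block: aluminium block, 38 (x) x 62 (y, its long axis) x 55 (z) mm, 0.3 kg, origin at the centre of its underside. It starts standing on the bed, long axis along the holder's y, with about 2 mm of play to each jaw; 38 mm of it stand above the jaws and can be gripped across the 38 mm. Plain long sides with a groove; two dark bores in each short end
- jar: small lidded specimen jar, 51 mm across and 54 mm tall, a loose bystander near the holder, to be left alone; origin under its centre
- dish: flat clear petri dish, 60 mm across, 13 mm tall, a loose bystander near the holder, to be left alone; origin under its centre
- marker: black marker pen, 135 mm long, a loose bystander near the holder, to be left alone; origin under its centre
- forceps: steel forceps, 152 mm long, a loose bystander near the holder, to be left alone; origin under its centre
- cassette: white tissue cassette, 40 x 28 x 7 mm, a loose bystander near the holder, to be left alone; origin under its centre
Things that resemble listed ones, but are neither listed nor needed, are in the scene too. What is shaped like the chuck_block but purple or turquoise is not meant.

How it is judged:
On the way, in this order (a step that is already met when the one before it is completed fails the run):
1. the block is lifted out of the jaws (z of chuck_block in the frame of holder above 0.032 m), for 0.1 s.
2. the block stands on the bed between the jaws again, a quarter turn on, and is let go (angle between the y axis of chuck_block and the x axis of holder, either way round below 0.15 rad and angle between chuck_block's own z axis and vertical below 0.06 rad and z of chuck_block in the frame of holder between 0.009 and 0.015 m and x of chuck_block in the frame of holder between -0.003 and 0.027 m and contact force between the fingers and chuck_block below 0.1 N and y of chuck_block in the frame of holder between 0.031 and 0.063 m), for 0.2 s.
3. the pin is pulled clear of its hole by the knob (value of joint lock_plunger above 0.0105 m and contact force between the fingers and lock_plunger above 1 N), for 0.1 s.
At the end, for the whole second after the job is handed in: block upright on the bed, a quarter turn on (0.15 rad), within 15 mm of the middle of the jaws' width, captured between the jaws, at rest, not touched by the robot; moving jaw one hole in (24 mm +- 2.5), pin home (under 2 mm), fingers gripping the knob (over 2 N) (angle between the y axis of chuck_block and the x axis of holder, either way round below 0.15 rad and angle between chuck_block's own z axis and vertical below 0.06 rad and z of chuck_block in the frame of holder between 0.009 and 0.015 m and x of chuck_block in the frame of holder between -0.003 and 0.027 m and y of chuck_block in the frame of holder between 0.055 and 0.0635 m and value of joint jaw_slide between 0.0215 and 0.0265 m and value of joint lock_plunger below 0.002 m and contact force between the fingers and lock_plunger above 2 N and contact force between the arm and chuck_block below 0.1 N and linear speed of chuck_block below 0.02 m/s); the arm keeps its last pose, push and grip.
It fails at once if the jar is shoved or knocked over (distance of jar from where it was at the start of the episode above 0.03 m or angle between jar's own z axis and vertical above 0.6 rad).
It fails at once if the dish is shoved or knocked over (distance of dish from where it was at the start of the episode above 0.03 m).
It fails at once if the marker is shoved or knocked over (distance of marker from where it was at the start of the episode above 0.03 m).
It fails at once if the forceps is shoved or knocked over (distance of forceps from where it was at the start of the episode above 0.03 m).
It fails at once if the cassette is shoved or knocked over (distance of cassette from where it was at the start of the episode above 0.03 m).
It also fails if it takes over 45 s, if anything falls off the work surface, if the arm or the gripper's body presses on something with over 40 N, if the wrist force passes 120 N, or if a joint passes its speed limit or range.

## Working session

There is one attempt and no reset: what is moved stays moved. The work goes in short steps, Python scripts to look and compute and a shell command to move; the robot and the scene stay as the last step left them, time stands still between calls to the robot, and variables do not carry over. Pictures are saved under pics/ and viewed, at most 10 in all, crops included, and the job is handed in when it is done.

```bash
mkdir -p pics; cat > h.py <<'E'
import numpy as np, cv2
from rig import manip
from scipy.spatial.transform import Rotation as R
def rot(a):
    a=np.array(a,float)
    return a if a.shape==(3,3) else R.from_quat([a[1],a[2],a[3],a[0]]).as_matrix()
def snap(name,png=None):
    im=manip.get_image(name)
    if png: cv2.imwrite('pics/'+png,im['frame'][:,:,::-1])
    return im
def ray(im,u,v):
    d=np.array([(u-im['cx'])/im['fx'],-(v-im['cy'])/im['fy'],-1.])
    return np.array(im['position']),rot(im['attitude'])@d
def onz(im,u,v,z):
    p,d=ray(im,u,v); return p+d*(z-p[2])/d[2]
def proj(im,P):
    c=rot(im['attitude']).T@(np.array(P)-im['position'])
    return np.array([im['cx']+im['fx']*c[0]/-c[2], im['cy']-im['fy']*c[1]/-c[2]])
def tri(i1,p1,i2,p2):
    a,d=ray(i1,*p1);b,e=ray(i2,*p2)
    t=np.linalg.lstsq(np.c_[d,-e],b-a,rcond=None)[0]
    x,y=a+d*t[0],b+e*t[1]; return (x+y)/2,np.linalg.norm(x-y)
E
python3 - <<'E'
from h import *
import pickle
for n in('scene','top'):
    im=snap(n,n+'0.png'); pickle.dump(im,open(n+'0.pkl','wb'))
    print({k:v for k,v in im.items() if k!='frame'})
print(manip.get_state(),manip.grasp_offset)
E
```

```text
{'fx': 460.3365531819456, 'fy': 460.3365531819456, 'cx': 319.89622251395116, 'cy': 237.6681158501489, 'position': array([ 0.06604922, -0.392215  ,  0.59249111]), 'attitude': array([ 0.84692463,  0.44115116, -0.12711847, -0.26822607])}
{'fx': 578.4879809870527, 'fy': 578.4879809870527, 'cx': 313.84361993250235, 'cy': 235.54110783891218, 'position': array([0.28337659, 0.24494705, 1.08215832]), 'attitude': array([-0.69720135, -0.06429197,  0.07237544,  0.71030882])}
{'clock': 0.1, 'qpos': array([-1.22600486e+00,  2.76526141e-01,  1.50601127e+00, -1.56919606e-06,
        1.36072411e+00, -1.20983218e-01]), 'qd': array([-8.94676076e-05, -1.84825335e-04, -1.55794419e-03,  1.08094484e-03,
       -8.07669333e-04, -8.41057776e-04]), 'effort': array([ 1.56874958e-03, -4.17699802e+01, -2.46404904e+01, -1.78743103e-04,
        5.82070483e-03,  1.22300570e-06]), 'position': array([ 0.25808038, -0.5132889 ,  0.23052754]), 'ee_rot': array([-8.29132095e-04,  9.73003712e-01,  2.30787955e-01, -9.39445847e-05]), 'contact_force': array([ 0.48370424,  0.19762505, -0.09954848]), 'moment': array([-0.02699665,  0.00330444, -0.02100535]), 'gripper_force': 0.0, 'width': 0.08564100621239848} -0.0187
```

View pics/scene0.png

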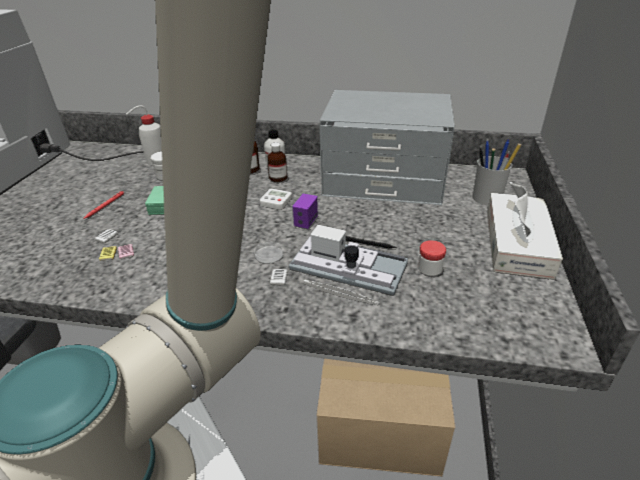

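View pics/top0.png

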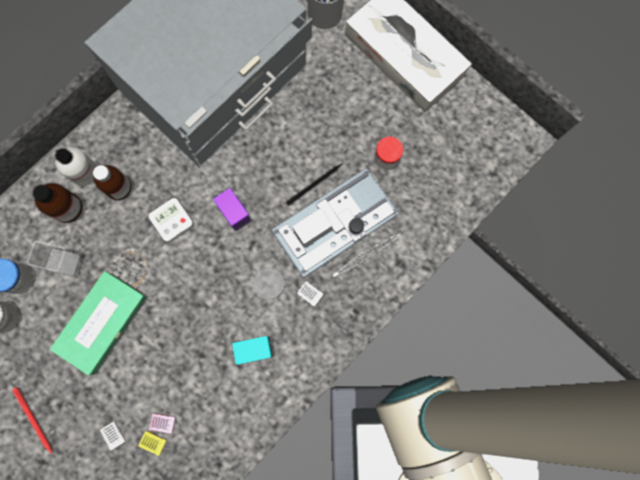

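The scene view shows the holder around (350,260), the block at (328,240), the knob at (351,256), the jar at (432,257), and purple and turquoise decoys. In the top view, the holder is around (336,222), the block at (315,226) and the knob at (357,226). The forceps, cassette, dish and marker lie round it.

```bash
python3 - <<'E'
from h import *
a=cv2.imread('pics/top0.png')[165:285,260:410]; b=cv2.imread('pics/scene0.png')[215:305,275:425]
a=cv2.resize(a,None,fx=5,fy=5,interpolation=cv2.INTER_CUBIC);b=cv2.resize(b,None,fx=5,fy=5,interpolation=cv2.INTER_CUBIC)
cv2.imwrite('pics/tc.png',a);cv2.imwrite('pics/sc.png',b)
E
```

```text
(no output)
```

View pics/tc.png

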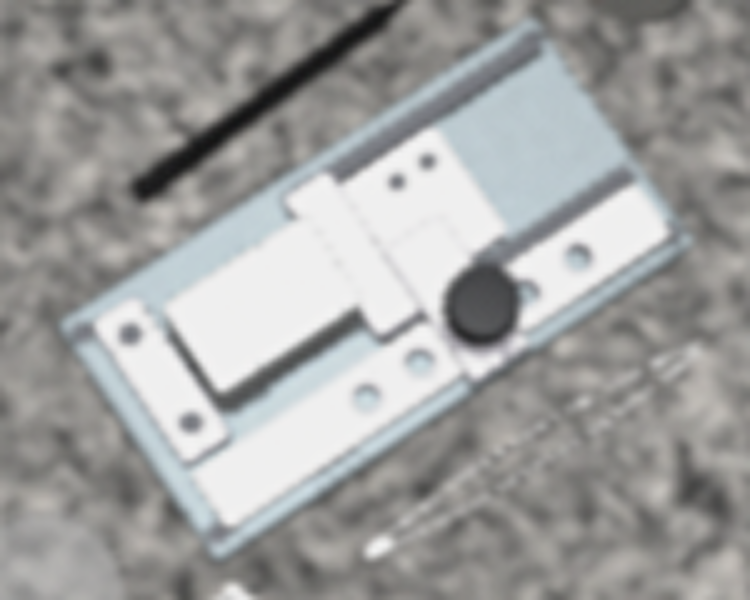

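View pics/sc.png

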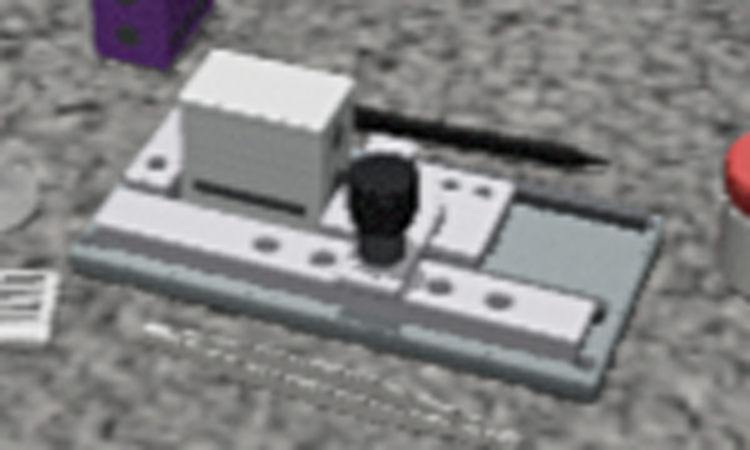

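The crops show the four free strip holes, the knob, the block's top corners and the base corners. In the top crop the holes are at (367,396), (420,362), (527,291) and (578,257), and the knob is at (482,305). The fixed jaw is on the left, so the holder's +y points left.

```bash
cat > m.py <<'E'
from h import *
import pickle
T=pickle.load(open('top0.pkl','rb'));S=pickle.load(open('scene0.pkl','rb'))
t=lambda x,y:(260+x/5-.4,165+y/5-.4); s=lambda x,y:(275+x/5-.4,215+y/5-.4)
th=[(367,396),(420,362),(527,291),(578,257)]; sh=[(267,244),(323,258),(440,286),(499,301)]
H=[]
for a,b in zip(th,sh):
    P,e=tri(T,t(*a),S,s(*b)); H.append(onz(T,*t(*a),.024)); print('hole',P.round(4),round(e,4),'z24 top',H[-1].round(4),'scene',onz(S,*s(*b),.024).round(4))
H=np.array(H)
loc=np.array([[-36,30],[-36,6],[-36,-42],[-36,-66]])/1e3
src=[*loc]; dst=[*H[:,:2]]; dsts=[onz(S,*s(*b),.024)[:2] for b in sh]
for c,l in zip([(65,328),(220,553),(690,240),(533,25)],[(55,110),(-55,110),(-55,-110),(55,-110)]):
    src.append(np.array(l)/1e3); dst.append(onz(T,*t(*c),.012)[:2])
# bottom front corners in the scene: top edge of base
def fit(src,dst):
    src,dst=np.array(src),np.array(dst);a,b=src-src.mean(0),dst-dst.mean(0)
    th=np.arctan2((a[:,0]*b[:,1]-a[:,1]*b[:,0]).sum(),(a*b).sum())
    M=np.array([[np.cos(th),-np.sin(th)],[np.sin(th),np.cos(th)]]);o=dst.mean(0)-M@src.mean(0)
    print('yaw',np.degrees(th),'org',o.round(4),'res mm',((dst-src@M.T-o)*1e3).round(1).tolist());return th,o
fit(src,dst); fit(loc,dsts)
for n,a,b in [('c1',(165,303),(181,98)) ,('c2',(222,393),(318,133))]: pass
# block: top corners from top; find matching in scene
for n,a,b in [('fix,-x',(222,393),(181,98)),('fix,+x',(165,303),(215,52))]:
    P,e=tri(T,t(*a),S,s(*b));print(n,P.round(4),round(e,4))
print('scene block corners z.067',[onz(S,*s(*b),.067).round(4).tolist()[:2] for b in [(181,98),(215,52),(353,78),(318,133)]])
P,e=tri(T,t(482,303),S,s(384,165));print('knob top',P,e)
E
python3 m.py
```

```text
hole [0.4748 0.1953 0.0219] 0.0 z24 top [0.4744 0.1954 0.024 ] scene [0.4733 0.1932 0.024 ]
hole [0.4874 0.1752 0.0219] 0.0002 z24 top [0.4869 0.1753 0.024 ] scene [0.486  0.1731 0.024 ]
hole [0.5136 0.1343 0.0224] 0.0002 z24 top [0.5133 0.1344 0.024 ] scene [0.5122 0.1328 0.024 ]
hole [0.5265 0.1145 0.0219] 0.0 z24 top [0.5261 0.1148 0.024 ] scene [0.5248 0.1126 0.024 ]
yaw 32.88835795135633 org [0.5201 0.1894] res mm [[0.8, 0.4], [0.3, 0.4], [0.6, -0.2], [0.3, 0.3], [-1.9, -3.4], [4.0, -0.8], [1.0, 3.2], [-5.1, 0.1]]
yaw 32.66996501144376 org [0.5197 0.1875] res mm [[0.1, -0.1], [-0.1, -0.0], [0.2, 0.1], [-0.2, 0.1]]
fix,-x [0.47   0.2488 0.0643] 0.0018
fix,+x [0.5022 0.2694 0.063 ] 0.0011
scene block corners z.067 [[0.4688, 0.2453], [0.4983, 0.2645], [0.5325, 0.2159], [0.4987, 0.1937]]
knob top [0.49960083 0.1552084  0.07376264] 0.002625541015900903
```

```bash
cat >> m.py <<'E'
th=np.radians(32.8);o=np.array([.5199,.1884]);M=np.array([[np.cos(th),-np.sin(th)],[np.sin(th),np.cos(th)]])
L=lambda p:((np.array(p)[:2]-o)@M*1e3).round(1)
for c in [(165,303),(222,393),(357,308),(298,222)]: print('T block',L(onz(T,*t(*c),.067)))
for c in [(215,52),(181,98),(318,133),(353,78)]: print('S block',L(onz(S,*s(*c),.067)))
for c in [(145,300),(228,437),(195,460)]: print('T fixed jaw',L(onz(T,*t(*c),.0285)))
for c in [(283,205),(385,338),(418,312),(325,172)]: print('T mov jaw',L(onz(T,*t(*c),.0285)))
print('knob',L(onz(T,*t(482,303),.0735)),L(onz(S,*s(384,165),.0735)))
E
cat > go.py <<'E'
import sys; from h import *
# usage: go.py lx ly z(mm, holder) yaw_of_tool_y relative to holder x (deg)
lx,ly,z,yw=map(float,sys.argv[1:5])
TH=32.8; O=np.array([.5199,.1884])
st=manip.get_state(); m=rot(st['ee_rot']); p=st['position']
c,s_=np.cos(np.radians(TH)),np.sin(np.radians(TH))
M=np.array([[c,-s_],[s_,c]])
l=(p[:2]-O)@M*1e3
yaw=np.degrees(np.arctan2(m[1,1],m[0,1]))-TH
tgt=np.r_[O+M@np.array([lx,ly])/1e3,z/1e3]
print('clock',st['clock'],'local',l.round(1),'z',round(p[2]*1e3,1),'yaw',yaw.round(2),'tilt',np.degrees(m[:2,2]).round(2),'F',st['contact_force'].round(1),'w',round(st['width'],4),'gf',st['gripper_force'],'q',np.round(st['qpos'],2))
print('tool delta mm',((m.T@(tgt-p))*1e3).round(1),'rz',round(-(yw-yaw),2))
E
python3 m.py | tail -20
```

```text
fix,-x [0.47   0.2488 0.0643] 0.0018
fix,+x [0.5022 0.2694 0.063 ] 0.0011
scene block corners z.067 [[0.4688, 0.2453], [0.4983, 0.2645], [0.5325, 0.2159], [0.4987, 0.1937]]
knob top [0.49960083 0.1552084  0.07376264] 0.002625541015900903
T block [28.5 77.6]
T block [-10.2  78.8]
T block [-11.3  21.3]
T block [26.8 21.2]
S block [23.1 75.7]
S block [-12.2  75.5]
S block [-14.9  16. ]
S block [25.5 16.3]
T fixed jaw [41.1 79.4]
T fixed jaw [-19.1  82.5]
T fixed jaw [-19.5  97.3]
T mov jaw [42.7 16.3]
T mov jaw [-20.6  13.3]
T mov jaw [-19.3  -2.5]
T mov jaw [44.5 -3.9]
knob [-35.7 -15.8] [-33.7 -17.8]
```

```bash
R='[{"dx":0.0232,"dy":-0.0232}]'; python3 -m pendant '[{"dx":0.0232,"dy":-0.0232},{"dx":0.0232,"dy":-0.0232},{"dx":0.0232,"dy":-0.0232},{"dx":0.0232,"dy":-0.0232},{"dx":0.0232,"dy":-0.0232},{"dx":0.0232,"dy":-0.0232},{"dx":0.0232,"dy":-0.0232},{"dx":0.0232,"dy":-0.0232},{"dx":0.0232,"dy":-0.0232},{"dx":0.0232,"dy":-0.0232},{"dx":0.0232,"dy":-0.0232},{"dx":0.0232,"dy":-0.0232}]'; python3 -m pendant '[{"dx":0.0232,"dy":-0.0232},{"dx":0.0232,"dy":-0.0232},{"dx":0.0232,"dy":-0.0232},{"dx":0.0232,"dy":-0.0232},{"dx":0.0232,"dy":-0.0232},{"dx":0.0232,"dy":-0.0232},{"dx":0.0232,"dy":-0.0232},{"dx":0.0232,"dy":-0.0232},{"dx":0.0232,"dy":-0.0232},{"dx":0.0232,"dy":-0.0232},{"dx":0.0232,"dy":-0.0232},{"dx":0.0232,"dy":-0.0232}]'; python3 -m pendant '[{"rz":-7.1},{"rz":-7.1},{"rz":-7.1},{"rz":-7.1},{"rz":-7.1},{"rz":-7.1},{"rz":-7.1},{"rz":-7.1},{"rz":-7.1},{"rz":-7.1},{"rz":-7.1},{"rz":-7.1}]'; python3 go.py 12 47 150 0
```

```text
clock 0.1 local [-600.2 -448. ] z 230.5 yaw -96.11 tilt [-0.03  0.09] F [ 0.5  0.2 -0.1] w 0.0856 gf 0.0 q [-1.23  0.28  1.51 -0.    1.36 -0.12]
tool delta mm [ 556.  -557.2   81.6] rz -96.11invalid input
invalid input
invalid input
```

```bash
python3 -m pendant '[{"dx":0.0232,"dy":-0.0232,"dz":0,"rx":0,"ry":0,"rz":0,"hand":0.085}]' 40; python3 -m pendant '[{"dx":0.0232,"dy":-0.0232,"dz":0,"rx":0,"ry":0,"rz":0}]'
```

```text
clock: 0.18
position: [0.2675, -0.4872, 0.2303]
ee_rot: [0.002, 0.973, 0.229, -0.001]
contact_force: [1.4, -0.5, 0.2]
width: 0.085
gripper_force: 0.0invalid input
```

```bash
python3 -m pendant '[{"dx":0.028,"dy":-0.028,"dz":0,"rx":0,"ry":0,"rz":0,"hand":0.085},{"dx":0.028,"dy":-0.028,"dz":0,"rx":0,"ry":0,"rz":0,"hand":0.085},{"dx":0.028,"dy":-0.028,"dz":0,"rx":0,"ry":0,"rz":0,"hand":0.085},{"dx":0.028,"dy":-0.028,"dz":0,"rx":0,"ry":0,"rz":0,"hand":0.085},{"dx":0.028,"dy":-0.028,"dz":0,"rx":0,"ry":0,"rz":0,"hand":0.085},{"dx":0.028,"dy":-0.028,"dz":0,"rx":0,"ry":0,"rz":0,"hand":0.085},{"dx":0.028,"dy":-0.028,"dz":0,"rx":0,"ry":0,"rz":0,"hand":0.085},{"dx":0.028,"dy":-0.028,"dz":0,"rx":0,"ry":0,"rz":0,"hand":0.085},{"dx":0.028,"dy":-0.028,"dz":0,"rx":0,"ry":0,"rz":0,"hand":0.085},{"dx":0.028,"dy":-0.028,"dz":0,"rx":0,"ry":0,"rz":0,"hand":0.085}]' && python3 -m pendant '[{"dx":0.028,"dy":-0.028,"dz":0,"rx":0,"ry":0,"rz":0,"hand":0.085},{"dx":0.028,"dy":-0.028,"dz":0,"rx":0,"ry":0,"rz":0,"hand":0.085},{"dx":0.028,"dy":-0.028,"dz":0,"rx":0,"ry":0,"rz":0,"hand":0.085},{"dx":0.028,"dy":-0.028,"dz":0,"rx":0,"ry":0,"rz":0,"hand":0.085},{"dx":0.028,"dy":-0.028,"dz":0,"rx":0,"ry":0,"rz":0,"hand":0.085},{"dx":0.028,"dy":-0.028,"dz":0,"rx":0,"ry":0,"rz":0,"hand":0.085},{"dx":0.028,"dy":-0.028,"dz":0,"rx":0,"ry":0,"rz":0,"hand":0.085},{"dx":0.028,"dy":-0.028,"dz":0,"rx":0,"ry":0,"rz":0,"hand":0.085},{"dx":0.028,"dy":-0.028,"dz":0,"rx":0,"ry":0,"rz":0,"hand":0.085}]' && python3 -m pendant '[{"dx":0,"dy":0,"dz":0,"rx":0,"ry":0,"rz":-7.1,"hand":0.085},{"dx":0,"dy":0,"dz":0,"rx":0,"ry":0,"rz":-7.1,"hand":0.085},{"dx":0,"dy":0,"dz":0,"rx":0,"ry":0,"rz":-7.1,"hand":0.085},{"dx":0,"dy":0,"dz":0,"rx":0,"ry":0,"rz":-7.1,"hand":0.085},{"dx":0,"dy":0,"dz":0,"rx":0,"ry":0,"rz":-7.1,"hand":0.085},{"dx":0,"dy":0,"dz":0,"rx":0,"ry":0,"rz":-7.1,"hand":0.085},{"dx":0,"dy":0,"dz":0,"rx":0,"ry":0,"rz":-7.1,"hand":0.085},{"dx":0,"dy":0,"dz":0,"rx":0,"ry":0,"rz":-7.1,"hand":0.085},{"dx":0,"dy":0,"dz":0,"rx":0,"ry":0,"rz":-7.1,"hand":0.085},{"dx":0,"dy":0,"dz":0,"rx":0,"ry":0,"rz":-7.1,"hand":0.085},{"dx":0,"dy":0,"dz":0,"rx":0,"ry":0,"rz":-7.1,"hand":0.085},{"dx":0,"dy":0,"dz":0,"rx":0,"ry":0,"rz":-7.1,"hand":0.085}]'; python3 go.py 8 47 40 0
```

```text
clock: 1.02
position: [0.3928, -0.1047, 0.2312]
ee_rot: [0.0, 0.973, 0.231, 0.0]
contact_force: [0.5, -0.2, 0.1]
width: 0.085
gripper_force: 0.0
clock: 1.77
position: [0.5048, 0.2337, 0.2309]
ee_rot: [0.0, 0.973, 0.231, -0.0]
contact_force: [1.1, -1.3, -0.3]
width: 0.0847
gripper_force: 0.0
clock: 2.77
position: [0.5046, 0.2315, 0.2308]
ee_rot: [-0.0, 0.557, 0.83, -0.0]
contact_force: [0.2, 0.0, -0.3]
width: 0.0847
gripper_force: 0.0
clock 2.7667 local [10.5 44.5] z 230.8 yaw -10.56 tilt [-0.06 -0.02] F [ 0.2  0.  -0.3] w 0.0847 gf 0.0 q [ 0.3   0.25  1.55 -0.    1.35 -0.08]
tool delta mm [  1.9  -2.7 190.8] rz -10.56
```

```bash
python3 -m pendant '[{"dx":0,"dy":0,"dz":0,"rx":0,"ry":0,"rz":-5.28,"hand":0.085},{"dx":0,"dy":0,"dz":0,"rx":0,"ry":0,"rz":-5.28,"hand":0.085},{"dx":0.0024,"dy":-0.0023,"dz":0.03,"rx":0,"ry":0,"rz":0,"hand":0.085},{"dx":0,"dy":0,"dz":0.03,"rx":0,"ry":0,"rz":0,"hand":0.085},{"dx":0,"dy":0,"dz":0.03,"rx":0,"ry":0,"rz":0,"hand":0.085},{"dx":0,"dy":0,"dz":0.03,"rx":0,"ry":0,"rz":0,"hand":0.085},{"dx":0,"dy":0,"dz":0.022,"rx":0,"ry":0,"rz":0,"hand":0.085},{"dx":0,"dy":0,"dz":0,"rx":0,"ry":0,"rz":0,"hand":0.085},{"dx":0,"dy":0,"dz":0,"rx":0,"ry":0,"rz":0,"hand":0.085}]'; python3 go.py 8 47 37 0; python3 - <<'E'
from h import *
im=snap('scene');t=snap('top')
a=im['frame'][180:310,265:425,::-1];b=t['frame'][150:280,240:400,::-1]
cv2.imwrite('pics/a1.png',cv2.resize(np.hstack([a,b]),None,fx=2.5,fy=2.5,interpolation=cv2.INTER_CUBIC))
E
```

```text
clock: 3.52
position: [0.5008, 0.2321, 0.0882]
ee_rot: [-0.001, 0.481, 0.876, -0.001]
contact_force: [-0.1, -0.3, -0.3]
width: 0.0849
gripper_force: 0.0
clock 3.5167 local [ 7.6 47.1] z 88.2 yaw -0.35 tilt [-0.18 -0.06] F [-0.1 -0.3 -0.3] w 0.0849 gf 0.0 q [ 0.31  0.36  1.76 -0.    1.02 -0.26]
tool delta mm [-0.1  0.6 51.2] rz -0.35
```

View pics/a1.png

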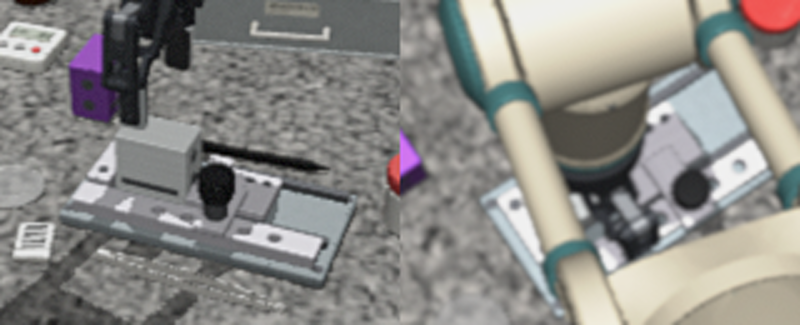

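The picture shows the near finger tip at about (137,123) in the left half, beside the block's left edge, with the block still standing in the jaws. I'll check that against the projection.

```bash
python3 - <<'E'
from h import *
im=snap('scene');th=np.radians(32.8);M=np.array([[np.cos(th),-np.sin(th)],[np.sin(th),np.cos(th)]]);O=np.array([.5199,.1884])
for l in [(-37,47,88),(-37,47,101),(53,47,101),(-11,78,67),(27,16,67),(-7,47,67)]:
    P=np.r_[O+M@np.array(l[:2])/1e3,l[2]/1e3]; print(l,((proj(im,P)-[265,180])*2.5).round())
E
```

```text
(-37, 47, 88) [135. 138.]
(-37, 47, 101) [134. 124.]
(53, 47, 101) [177.  66.]
(-11, 78, 67) [112. 134.]
(27, 16, 67) [201. 125.]
(-7, 47, 67) [150. 139.]
```

```bash
python3 -m pendant '[{"dx":0,"dy":0,"dz":0.018,"rx":0,"ry":0,"rz":-0.35,"hand":0.085},{"dx":0,"dy":0,"dz":0.018,"rx":0,"ry":0,"rz":0,"hand":0.085},{"dx":0,"dy":0,"dz":0.017,"rx":0,"ry":0,"rz":0,"hand":0.085},{"dx":0,"dy":0,"dz":0,"rx":0,"ry":0,"rz":0,"hand":0.085},{"dx":0,"dy":0,"dz":0,"rx":0,"ry":0,"rz":0,"hand":0.085}]'; python3 go.py 8 47 35 0;  python3 -m pendant '[{"dx":0,"dy":0,"dz":0,"rx":0,"ry":0,"rz":0,"hand":0.03},{"dx":0,"dy":0,"dz":0,"rx":0,"ry":0,"rz":0,"hand":0.03},{"dx":0,"dy":0,"dz":0,"rx":0,"ry":0,"rz":0,"hand":0.03},{"dx":0,"dy":0,"dz":0,"rx":0,"ry":0,"rz":0,"hand":0.03},{"dx":0,"dy":0,"dz":0,"rx":0,"ry":0,"rz":0,"hand":0.03},{"dx":0,"dy":0,"dz":0,"rx":0,"ry":0,"rz":0,"hand":0.03},{"dx":0,"dy":0,"dz":0,"rx":0,"ry":0,"rz":0,"hand":0.03},{"dx":0,"dy":0,"dz":0,"rx":0,"ry":0,"rz":0,"hand":0.03}]' 50; python3 go.py 8 47 35 0
```

```text
clock: 4.08
position: [0.5022, 0.2326, 0.0371]
ee_rot: [0.0, 0.479, 0.878, 0.0]
contact_force: [-0.3, -0.0, 0.1]
width: 0.0852
gripper_force: 0.0
clock 4.0833 local [ 9.  46.7] z 37.1 yaw 0.0 tilt [0.05 0.01] F [-0.3 -0.   0.1] w 0.0852 gf 0.0 q [ 0.31  0.42  1.82 -0.    0.9  -0.26]
tool delta mm [ 0.3 -1.   2.1] rz 0.0
clock: 4.75
position: [0.5026, 0.2327, 0.0374]
ee_rot: [0.001, 0.479, 0.878, 0.001]
contact_force: [0.1, 0.4, 5.4]
width: 0.0374
gripper_force: 52.2
clock 4.75 local [ 9.4 46.6] z 37.4 yaw -0.0 tilt [0.12 0.03] F [0.1 0.4 5.4] w 0.0374 gf 52.17929542064667 q [ 0.31  0.42  1.82 -0.    0.9  -0.26]
tool delta mm [ 0.4 -1.4  2.4] rz -0.0
```

```bash
python3 -m pendant '[{"dx":0,"dy":0,"dz":-0.01,"rx":0,"ry":0,"rz":0,"hand":0.03},{"dx":0,"dy":0,"dz":-0.02,"rx":0,"ry":0,"rz":0,"hand":0.03},{"dx":0,"dy":0,"dz":-0.02,"rx":0,"ry":0,"rz":0,"hand":0.03},{"dx":0,"dy":0,"dz":-0.01,"rx":0,"ry":0,"rz":0,"hand":0.03},{"dx":0,"dy":0,"dz":0,"rx":0,"ry":0,"rz":0,"hand":0.03},{"dx":0,"dy":0,"dz":0,"rx":0,"ry":0,"rz":0,"hand":0.03}]'; python3 go.py 12 57 97 -90; python3 -m pendant '[{"dx":0,"dy":0,"dz":0,"rx":0,"ry":0,"rz":7,"hand":0.03},{"dx":0,"dy":0,"dz":0,"rx":0,"ry":0,"rz":7,"hand":0.03},{"dx":0,"dy":0,"dz":0,"rx":0,"ry":0,"rz":7,"hand":0.03},{"dx":0,"dy":0,"dz":0,"rx":0,"ry":0,"rz":7,"hand":0.03},{"dx":0,"dy":0,"dz":0,"rx":0,"ry":0,"rz":7,"hand":0.03},{"dx":0,"dy":0,"dz":0,"rx":0,"ry":0,"rz":7,"hand":0.03},{"dx":0,"dy":0,"dz":0,"rx":0,"ry":0,"rz":7,"hand":0.03},{"dx":0,"dy":0,"dz":0,"rx":0,"ry":0,"rz":7,"hand":0.03},{"dx":0,"dy":0,"dz":0,"rx":0,"ry":0,"rz":7,"hand":0.03},{"dx":0,"dy":0,"dz":0,"rx":0,"ry":0,"rz":7,"hand":0.03},{"dx":0,"dy":0,"dz":0,"rx":0,"ry":0,"rz":7,"hand":0.03},{"dx":0,"dy":0,"dz":0,"rx":0,"ry":0,"rz":7,"hand":0.03}]';python3 -m pendant '[{"dx":0,"dy":0,"dz":0,"rx":0,"ry":0,"rz":6,"hand":0.03},{"dx":0,"dy":0,"dz":0,"rx":0,"ry":0,"rz":0,"hand":0.03},{"dx":0,"dy":0,"dz":0,"rx":0,"ry":0,"rz":0,"hand":0.03}]'; python3 go.py 12 57 97 -90
python3 - <<'E'
from h import *
im=snap('scene')
a=im['frame'][180:310,265:425,::-1]
cv2.imwrite('pics/a2.png',cv2.resize(a,None,fx=4,fy=4,interpolation=cv2.INTER_CUBIC))
E
```

```text
clock: 5.25
position: [0.5015, 0.2323, 0.0963]
ee_rot: [0.0, 0.479, 0.878, 0.0]
contact_force: [0.9, -0.6, -4.3]
width: 0.0373
gripper_force: 51.3
clock 5.25 local [ 8.4 46.9] z 96.3 yaw -0.0 tilt [ 0.01 -0.  ] F [ 0.9 -0.6 -4.3] w 0.0373 gf 51.28253102302551 q [ 0.31  0.35  1.75 -0.    1.03 -0.26]
tool delta mm [10.1  3.6 -0.7] rz 90.0
clock: 6.25
position: [0.5003, 0.2319, 0.0944]
ee_rot: [-0.0, 0.944, 0.329, -0.002]
contact_force: [0.5, -0.2, -3.0]
width: 0.0367
gripper_force: 51.0
clock: 6.5
position: [0.5007, 0.2321, 0.0949]
ee_rot: [0.0, 0.959, 0.284, -0.001]
contact_force: [0.6, 0.6, -4.2]
width: 0.0376
gripper_force: 51.0
clock 6.5 local [ 7.5 47.1] z 94.9 yaw -89.85 tilt [-0.16 -0.05] F [ 0.6  0.6 -4.2] w 0.0376 gf 51.01086616516113 q [ 0.31  0.35  1.76 -0.    1.03  1.3 ]
tool delta mm [ 4.5 -9.9 -2.1] rz 0.15
```

View pics/a2.png

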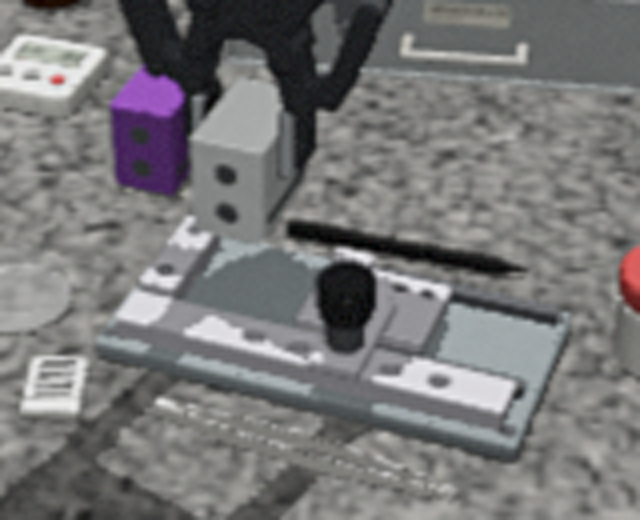

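The picture shows the block lifted clear and turned a quarter, with its two-bore short end facing the camera at (225,190). The holder and the things lying round it are undisturbed.

```bash
python3 -m pendant '[{"dx":0.002,"dy":-0.0045,"dz":0,"rx":0,"ry":0,"rz":0,"hand":0.03},{"dx":0.0022,"dy":-0.0045,"dz":0.01,"rx":0,"ry":0,"rz":0.15,"hand":0.03},{"dx":0,"dy":0,"dz":0.015,"rx":0,"ry":0,"rz":0,"hand":0.03},{"dx":0,"dy":0,"dz":0.01,"rx":0,"ry":0,"rz":0,"hand":0.03},{"dx":0,"dy":0,"dz":0,"rx":0,"ry":0,"rz":0,"hand":0.03},{"dx":0,"dy":0,"dz":0,"rx":0,"ry":0,"rz":0,"hand":0.03}]'; python3 go.py 12 56 37.5 -90
python3 - <<'E'
from h import *
im=snap('scene')
a=im['frame'][190:290,285:385,::-1]
cv2.imwrite('pics/a3.png',cv2.resize(a,None,fx=6,fy=6,interpolation=cv2.INTER_CUBIC))
th=np.radians(32.8);M=np.array([[np.cos(th),-np.sin(th)],[np.sin(th),np.cos(th)]]);O=np.array([.5199,.1884])
for l in [(-19,75,36),(-19,37,36),(-19,37,91),(-19,75,91),(-20,80,28.5),(44,80,28.5),(-20,14,28.5)]:
    P=np.r_[O+M@np.array(l[:2])/1e3,l[2]/1e3]; print(l,((proj(im,P)-[285,190])*6+3).round())
E
```

```text
clock: 7.05
position: [0.4995, 0.2422, 0.0602]
ee_rot: [0.0, 0.96, 0.281, -0.001]
contact_force: [0.6, 0.1, -3.6]
width: 0.0374
gripper_force: 51.0
clock 7.05 local [12.  56.3] z 60.2 yaw -90.12 tilt [-0.13 -0.05] F [ 0.6  0.1 -3.6] w 0.0374 gf 50.99080145359039 q [ 0.33  0.4   1.79 -0.    0.96  1.33]
tool delta mm [ 0.   0.3 22.7] rz -0.12
(-19, 75, 36) [154. 355.]
(-19, 37, 36) [259. 379.]
(-19, 37, 91) [257. 243.]
(-19, 75, 91) [148. 219.]
(-20, 80, 28.5) [140. 371.]
(44, 80, 28.5) [213. 270.]
(-20, 14, 28.5) [322. 414.]
```

View pics/a3.png

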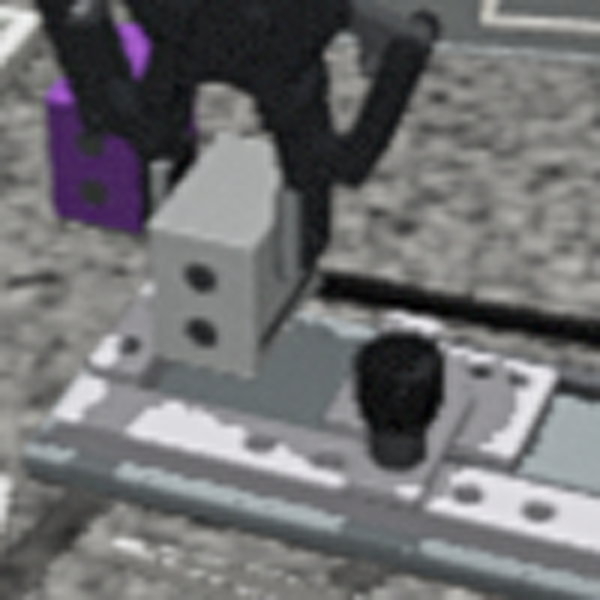

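The block hangs over the bed with its lower near corners at (158,358) and (255,375), as predicted, and to the right of the fixed jaw's inner edge at about x=145. I'll lower it.

```bash
python3 -m pendant '[{"dx":0,"dy":0.001,"dz":0.007,"rx":0,"ry":0,"rz":0,"hand":0.03},{"dx":0,"dy":0,"dz":0.007,"rx":0,"ry":0,"rz":0,"hand":0.03},{"dx":0,"dy":0,"dz":0.006,"rx":0,"ry":0,"rz":0,"hand":0.03},{"dx":0,"dy":0,"dz":0,"rx":0,"ry":0,"rz":0,"hand":0.03},{"dx":0,"dy":0,"dz":0,"rx":0,"ry":0,"rz":0,"hand":0.03}]'; python3 go.py 12 56 37.5 -90;  python3 -m pendant '[{"dx":0,"dy":0,"dz":0.001,"rx":0,"ry":0,"rz":0,"hand":0.03},{"dx":0,"dy":0,"dz":0,"rx":0,"ry":0,"rz":0,"hand":0.03}]'; python3 go.py 12 56 37.5 -90
```

```text
clock: 7.52
position: [0.5005, 0.2412, 0.0407]
ee_rot: [0.0, 0.96, 0.281, -0.001]
contact_force: [-0.7, -0.2, -4.0]
width: 0.0375
gripper_force: 51.1
clock 7.5167 local [12.3 54.9] z 40.7 yaw -90.16 tilt [-0.07 -0.03] F [-0.7 -0.2 -4. ] w 0.0375 gf 51.119338274002075 q [ 0.32  0.42  1.81 -0.    0.91  1.33]
tool delta mm [-0.3 -1.1  3.2] rz -0.16
clock: 7.68
position: [0.5011, 0.2415, 0.0403]
ee_rot: [0.0, 0.96, 0.281, 0.0]
contact_force: [-0.9, -1.4, -3.8]
width: 0.0373
gripper_force: 51.1
clock 7.6833 local [13.  54.8] z 40.3 yaw -90.15 tilt [0.02 0.  ] F [-0.9 -1.4 -3.8] w 0.0373 gf 51.11956536769867 q [ 0.32  0.42  1.81 -0.    0.91  1.33]
tool delta mm [-1.  -1.2  2.8] rz -0.15
```

```bash
python3 -m pendant '[{"dx":0,"dy":0,"dz":0.001,"rx":0,"ry":0,"rz":0,"hand":0.03},{"dx":0,"dy":0,"dz":0,"rx":0,"ry":0,"rz":0,"hand":0.03}]'; python3 -m pendant '[{"dx":0,"dy":0,"dz":0.0007,"rx":0,"ry":0,"rz":0,"hand":0.03},{"dx":0,"dy":0,"dz":0,"rx":0,"ry":0,"rz":0,"hand":0.03}]'; python3 -m pendant '[{"dx":0,"dy":0,"dz":0.0007,"rx":0,"ry":0,"rz":0,"hand":0.03},{"dx":0,"dy":0,"dz":0,"rx":0,"ry":0,"rz":0,"hand":0.03}]'
```

```text
clock: 7.85
position: [0.501, 0.2414, 0.0394]
ee_rot: [0.0, 0.96, 0.281, 0.0]
contact_force: [1.5, -0.6, -4.1]
width: 0.0372
gripper_force: 51.1
clock: 8.02
position: [0.5009, 0.2414, 0.0386]
ee_rot: [0.0, 0.96, 0.281, 0.0]
contact_force: [-0.7, 0.2, -4.6]
width: 0.0372
gripper_force: 51.1
clock: 8.18
position: [0.5009, 0.2414, 0.0378]
ee_rot: [0.0, 0.96, 0.281, -0.0]
contact_force: [0.6, 0.0, -4.2]
width: 0.0373
gripper_force: 51.1
```

```bash
python3 -m pendant '[{"dx":0,"dy":0,"dz":0.0007,"rx":0,"ry":0,"rz":0,"hand":0.03},{"dx":0,"dy":0,"dz":0,"rx":0,"ry":0,"rz":0,"hand":0.03}]'; python3 -m pendant '[{"dx":0,"dy":0,"dz":0.0007,"rx":0,"ry":0,"rz":0,"hand":0.03},{"dx":0,"dy":0,"dz":0,"rx":0,"ry":0,"rz":0,"hand":0.03}]'
```

```text
clock: 8.35
position: [0.501, 0.2414, 0.0375]
ee_rot: [0.0, 0.96, 0.281, 0.0]
contact_force: [-1.8, 1.1, -1.2]
width: 0.0371
gripper_force: 51.4
clock: 8.52
position: [0.501, 0.2415, 0.0374]
ee_rot: [0.0, 0.96, 0.281, 0.0]
contact_force: [-2.8, -0.4, 5.2]
width: 0.0377
gripper_force: 52.2
```

Touchdown is felt, with the force going from −4 to +5 N. Now I release and go up.

```bash
python3 -m pendant '[{"dx":0,"dy":0,"dz":0,"rx":0,"ry":0,"rz":0,"hand":0.06},{"dx":0,"dy":0,"dz":0,"rx":0,"ry":0,"rz":0,"hand":0.06},{"dx":0,"dy":0,"dz":0,"rx":0,"ry":0,"rz":0,"hand":0.06},{"dx":0,"dy":0,"dz":0,"rx":0,"ry":0,"rz":0,"hand":0.06},{"dx":0,"dy":0,"dz":0,"rx":0,"ry":0,"rz":0,"hand":0.06},{"dx":0,"dy":0,"dz":-0.02,"rx":0,"ry":0,"rz":0,"hand":0.06},{"dx":0,"dy":0,"dz":-0.03,"rx":0,"ry":0,"rz":0,"hand":0.06},{"dx":0,"dy":0,"dz":-0.03,"rx":0,"ry":0,"rz":0,"hand":0.06},{"dx":0,"dy":0,"dz":0,"rx":0,"ry":0,"rz":0,"hand":0.06}]'; python3 go.py -36 -18 118 -90
python3 - <<'E'
from h import *
import pickle
im=snap('scene');pickle.dump(im,open('s1.pkl','wb'))
a=im['frame'][190:290,285:385,::-1]
cv2.imwrite('pics/a4.png',cv2.resize(a,None,fx=6,fy=6,interpolation=cv2.INTER_CUBIC))
E
```

```text
clock: 9.27
position: [0.5048, 0.2428, 0.122]
ee_rot: [-0.0, 0.96, 0.281, 0.006]
contact_force: [1.0, 0.9, 0.1]
width: 0.06
gripper_force: 0.0
clock 9.2667 local [16.8 53.9] z 122.0 yaw -90.15 tilt [0.61 0.2 ] F [1.  0.9 0.1] w 0.06 gf 0.0 q [ 0.32  0.33  1.71 -0.    1.09  1.33]
tool delta mm [-52.6  72.    3.7] rz -0.15
```

View pics/a4.png

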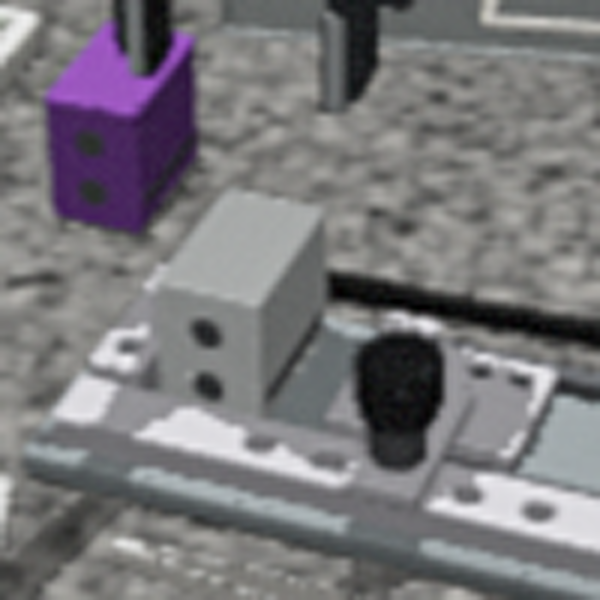

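The block stands upright on the bed between the jaws, with near top corners at (155,287) and (262,305). The knob is at (400,370).

```bash
python3 - <<'E'
from h import *
import pickle
im=pickle.load(open('s1.pkl','rb'));th=np.radians(32.8);M=np.array([[np.cos(th),-np.sin(th)],[np.sin(th),np.cos(th)]]);O=np.array([.5197,.1875])
for c in [(155,287),(262,305),(325,210),(232,190)]:
    print('block',((onz(im,285+c[0]/6-.4,190+c[1]/6-.4,.067)[:2]-O)@M*1e3).round(1))
E
python3 -m pendant '[{"dx":-0.009,"dy":0.012,"dz":0,"rx":0,"ry":0,"rz":-7.1,"hand":0.075},{"dx":-0.01,"dy":0.012,"dz":0,"rx":0,"ry":0,"rz":0,"hand":0.075},{"dx":-0.01,"dy":0.016,"dz":0,"rx":0,"ry":0,"rz":0,"hand":0.075},{"dx":-0.01,"dy":0.016,"dz":0,"rx":0,"ry":0,"rz":0,"hand":0.075},{"dx":-0.01,"dy":0.016,"dz":0,"rx":0,"ry":0,"rz":0,"hand":0.075}]'; python3 -m pendant '[{"dx":0,"dy":0,"dz":0,"rx":0,"ry":0,"rz":-7,"hand":0.075},{"dx":0,"dy":0,"dz":0,"rx":0,"ry":0,"rz":-7,"hand":0.075},{"dx":0,"dy":0,"dz":0,"rx":0,"ry":0,"rz":-7,"hand":0.075},{"dx":0,"dy":0,"dz":0,"rx":0,"ry":0,"rz":-7,"hand":0.075},{"dx":0,"dy":0,"dz":0,"rx":0,"ry":0,"rz":-7,"hand":0.075},{"dx":0,"dy":0,"dz":0,"rx":0,"ry":0,"rz":-7,"hand":0.075},{"dx":0,"dy":0,"dz":0,"rx":0,"ry":0,"rz":-7,"hand":0.075},{"dx":0,"dy":0,"dz":0,"rx":0,"ry":0,"rz":-7,"hand":0.075},{"dx":0,"dy":0,"dz":0,"rx":0,"ry":0,"rz":-7,"hand":0.075},{"dx":0,"dy":0,"dz":0,"rx":0,"ry":0,"rz":-7,"hand":0.075},{"dx":0,"dy":0,"dz":0,"rx":0,"ry":0,"rz":-7,"hand":0.075},{"dx":0,"dy":0,"dz":0,"rx":0,"ry":0,"rz":-6,"hand":0.075}]' >/dev/null; python3 -m pendant '[{"dx":0,"dy":0,"dz":0,"rx":0,"ry":0,"rz":0,"hand":0.075},{"dx":0,"dy":0,"dz":0,"rx":0,"ry":0,"rz":0,"hand":0.075}]'; python3 go.py -35 -17.5 43 0
```

```text
block [-22.   72.3]
block [-18.8  35.7]
block [40.6 36.2]
block [40.8 70.7]
clock: 9.73
position: [0.5066, 0.1539, 0.1153]
ee_rot: [-0.0, 0.94, 0.34, -0.001]
contact_force: [0.0, 0.2, -0.3]
width: 0.0751
gripper_force: 0.0
clock: 10.9
position: [0.5068, 0.1546, 0.1155]
ee_rot: [-0.001, 0.48, 0.877, -0.001]
contact_force: [0.4, 0.2, 0.4]
width: 0.075
gripper_force: 0.0
clock 10.9 local [-29.3 -21.3] z 115.5 yaw -0.21 tilt [-0.1  -0.02] F [0.4 0.2 0.4] w 0.075 gf 0.0 q [ 0.16  0.3   1.78 -0.    1.06 -0.4 ]
tool delta mm [ 3.7 -5.6 72.5] rz -0.21
```

```bash
python3 -m pendant '[{"dx":0.0037,"dy":-0.0056,"dz":0,"rx":0,"ry":0,"rz":-0.2,"hand":0.075},{"dx":0,"dy":0,"dz":0.015,"rx":0,"ry":0,"rz":0,"hand":0.075},{"dx":0,"dy":0,"dz":0.02,"rx":0,"ry":0,"rz":0,"hand":0.075},{"dx":0,"dy":0,"dz":0.02,"rx":0,"ry":0,"rz":0,"hand":0.075},{"dx":0,"dy":0,"dz":0.017,"rx":0,"ry":0,"rz":0,"hand":0.075},{"dx":0,"dy":0,"dz":0,"rx":0,"ry":0,"rz":0,"hand":0.075},{"dx":0,"dy":0,"dz":0,"rx":0,"ry":0,"rz":0,"hand":0.075}]'; python3 go.py -35 -17.5 43 0; python3 -m pendant '[{"dx":0,"dy":0,"dz":0,"rx":0,"ry":0,"rz":0,"hand":0.035},{"dx":0,"dy":0,"dz":0,"rx":0,"ry":0,"rz":0,"hand":0.035},{"dx":0,"dy":0,"dz":0,"rx":0,"ry":0,"rz":0,"hand":0.035},{"dx":0,"dy":0,"dz":0,"rx":0,"ry":0,"rz":0,"hand":0.035},{"dx":0,"dy":0,"dz":0,"rx":0,"ry":0,"rz":0,"hand":0.035},{"dx":0,"dy":0,"dz":0,"rx":0,"ry":0,"rz":0,"hand":0.035}]'; python3 - <<'E'
from h import *
im=snap('scene')
a=im['frame'][190:290,285:385,::-1]
cv2.imwrite('pics/a5.png',cv2.resize(a,None,fx=6,fy=6,interpolation=cv2.INTER_CUBIC))
E
```

```text
clock: 11.48
position: [0.4995, 0.1547, 0.0439]
ee_rot: [-0.001, 0.478, 0.878, -0.001]
contact_force: [0.6, -0.4, 0.9]
width: 0.0747
gripper_force: 0.0
clock 11.4833 local [-35.4 -17.3] z 43.9 yaw 0.1 tilt [-0.15 -0.03] F [ 0.6 -0.4  0.9] w 0.0747 gf 0.0 q [ 0.17  0.38  1.88 -0.    0.89 -0.41]
tool delta mm [-0.2  0.4  0.8] rz 0.1
clock: 11.98
position: [0.5009, 0.1549, 0.0449]
ee_rot: [0.0, 0.478, 0.879, 0.0]
contact_force: [-0.3, 0.4, -0.4]
width: 0.0349
gripper_force: 0.0
```

View pics/a5.png

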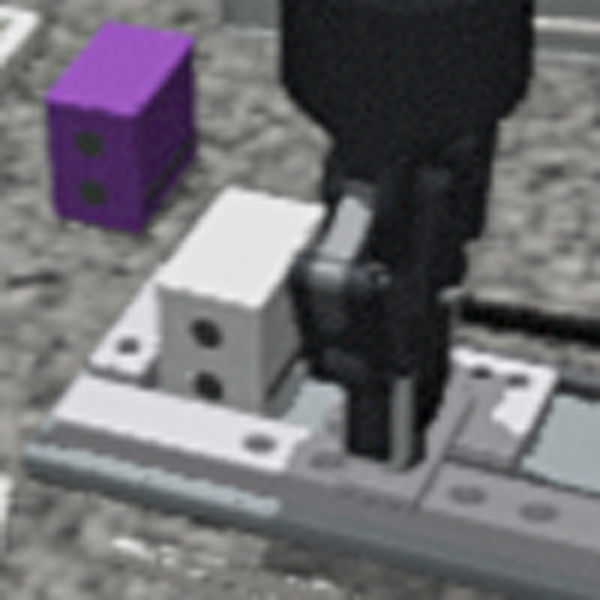

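The fingers straddle the knob at (395,440), clear of the block. I close and pull up.

```bash
python3 -m pendant '[{"dx":0,"dy":0,"dz":0,"rx":0,"ry":0,"rz":0,"hand":0.015},{"dx":0,"dy":0,"dz":0,"rx":0,"ry":0,"rz":0,"hand":0.015},{"dx":0,"dy":0,"dz":0,"rx":0,"ry":0,"rz":0,"hand":0.015},{"dx":0,"dy":0,"dz":0,"rx":0,"ry":0,"rz":0,"hand":0.015}]' 60; python3 go.py -35 -17.5 58 0; python3 -m pendant '[{"dx":0,"dy":0,"dz":-0.004,"rx":0,"ry":0,"rz":0,"hand":0.015},{"dx":0,"dy":0,"dz":-0.005,"rx":0,"ry":0,"rz":0,"hand":0.015},{"dx":0,"dy":0,"dz":-0.005,"rx":0,"ry":0,"rz":0,"hand":0.015},{"dx":0,"dy":0,"dz":0,"rx":0,"ry":0,"rz":0,"hand":0.015},{"dx":0,"dy":0,"dz":0,"rx":0,"ry":0,"rz":0,"hand":0.015},{"dx":0,"dy":0,"dz":0,"rx":0,"ry":0,"rz":0,"hand":0.015}]'; python3 go.py -35 -17.5 58 0
```

```text
clock: 12.37
position: [0.5003, 0.1545, 0.0449]
ee_rot: [-0.0, 0.477, 0.879, -0.0]
contact_force: [-1.6, -1.3, 5.7]
width: 0.0261
gripper_force: 58.7
clock 12.3667 local [-34.8 -17.8] z 44.9 yaw 0.16 tilt [-0.04 -0.04] F [-1.6 -1.3  5.7] w 0.0261 gf 58.66128444671631 q [ 0.17  0.38  1.88 -0.    0.89 -0.41]
tool delta mm [  0.3  -0.2 -13.1] rz 0.16
clock: 12.87
position: [0.5003, 0.1546, 0.0582]
ee_rot: [-0.0, 0.477, 0.879, -0.0]
contact_force: [0.3, -0.8, -4.7]
width: 0.0263
gripper_force: 59.3
clock 12.8667 local [-34.8 -17.8] z 58.2 yaw 0.16 tilt [-0.05 -0.03] F [ 0.3 -0.8 -4.7] w 0.0263 gf 59.25942599773407 q [ 0.17  0.36  1.86 -0.    0.92 -0.41]
tool delta mm [ 0.3 -0.2  0.2] rz 0.16
```

The pull is −4.7 N, which matches the spring at about 13.5 mm, so the pin is clear. I slide the jaw 24 mm.

```bash
python3 -m pendant '[{"dx":0.003,"dy":0,"dz":0,"rx":0,"ry":0,"rz":0,"hand":0.015},{"dx":0.004,"dy":0,"dz":0,"rx":0,"ry":0,"rz":0,"hand":0.015},{"dx":0.004,"dy":0,"dz":0,"rx":0,"ry":0,"rz":0,"hand":0.015},{"dx":0.004,"dy":0,"dz":0,"rx":0,"ry":0,"rz":0,"hand":0.015},{"dx":0.004,"dy":0,"dz":0,"rx":0,"ry":0,"rz":0,"hand":0.015},{"dx":0.003,"dy":0,"dz":0,"rx":0,"ry":0,"rz":0,"hand":0.015},{"dx":0.002,"dy":0,"dz":0,"rx":0,"ry":0,"rz":0,"hand":0.015},{"dx":0,"dy":0,"dz":0,"rx":0,"ry":0,"rz":0,"hand":0.015},{"dx":0,"dy":0,"dz":0,"rx":0,"ry":0,"rz":0,"hand":0.015}]'; python3 go.py -35 6.2 58 0
```

```text
clock: 13.62
position: [0.4872, 0.1749, 0.0584]
ee_rot: [-0.0, 0.477, 0.879, -0.0]
contact_force: [-1.0, -3.8, -4.7]
width: 0.0264
gripper_force: 59.3
clock 13.6167 local [-34.8   6.4] z 58.4 yaw 0.17 tilt [-0.04 -0.03] F [-1.  -3.8 -4.7] w 0.0264 gf 59.311038851737976 q [ 0.21  0.35  1.88 -0.    0.91 -0.36]
tool delta mm [-0.2 -0.2  0.4] rz 0.17
```

```bash
python3 -m pendant '[{"dx":0,"dy":0,"dz":0.004,"rx":0,"ry":0,"rz":0,"hand":0.015},{"dx":0,"dy":0,"dz":0.003,"rx":0,"ry":0,"rz":0,"hand":0.015},{"dx":0,"dy":0,"dz":0,"rx":0,"ry":0,"rz":0,"hand":0.015},{"dx":0,"dy":0,"dz":0,"rx":0,"ry":0,"rz":0,"hand":0.015}]';python3 -m pendant '[{"dx":0,"dy":0,"dz":0.004,"rx":0,"ry":0,"rz":0,"hand":0.015},{"dx":0,"dy":0,"dz":0.002,"rx":0,"ry":0,"rz":0,"hand":0.015},{"dx":0,"dy":0,"dz":0,"rx":0,"ry":0,"rz":0,"hand":0.015},{"dx":0,"dy":0,"dz":0,"rx":0,"ry":0,"rz":0,"hand":0.015}]'; python3 go.py -35 6.2 44.9 0
```

```text
clock: 13.95
position: [0.4872, 0.1749, 0.0511]
ee_rot: [-0.0, 0.478, 0.879, -0.0]
contact_force: [-1.4, -3.1, -4.8]
width: 0.0261
gripper_force: 59.5
clock: 14.28
position: [0.4873, 0.1749, 0.0453]
ee_rot: [-0.0, 0.478, 0.879, -0.0]
contact_force: [-3.1, -3.9, -4.6]
width: 0.0264
gripper_force: 59.9
clock 14.2833 local [-34.8   6.3] z 45.3 yaw 0.14 tilt [-0.05 -0.01] F [-3.1 -3.9 -4.6] w 0.0264 gf 59.92994785308838 q [ 0.21  0.37  1.89 -0.    0.88 -0.36]
tool delta mm [-0.1 -0.2  0.4] rz 0.14
```

```bash
python3 -m pendant '[{"dx":0,"dy":0,"dz":0.001,"rx":0,"ry":0,"rz":0,"hand":0.015},{"dx":0,"dy":0,"dz":0,"rx":0,"ry":0,"rz":0,"hand":0.015},{"dx":0,"dy":0,"dz":0,"rx":0,"ry":0,"rz":0,"hand":0.015}]';python3 -m pendant '[{"dx":0,"dy":0,"dz":0.001,"rx":0,"ry":0,"rz":0,"hand":0.015},{"dx":0,"dy":0,"dz":0,"rx":0,"ry":0,"rz":0,"hand":0.015},{"dx":0,"dy":0,"dz":0,"rx":0,"ry":0,"rz":0,"hand":0.015}]'; python3 go.py -35 6.2 44.9 0
```

```text
clock: 14.53
position: [0.4873, 0.1749, 0.045]
ee_rot: [-0.0, 0.478, 0.879, -0.0]
contact_force: [-3.4, -3.5, 0.4]
width: 0.0261
gripper_force: 60.3
clock: 14.78
position: [0.4873, 0.1749, 0.0449]
ee_rot: [0.0, 0.478, 0.879, -0.0]
contact_force: [-6.6, -3.9, 8.1]
width: 0.0263
gripper_force: 60.9
clock 14.7833 local [-34.7   6.3] z 44.9 yaw 0.15 tilt [-0.   -0.01] F [-6.6 -3.9  8.1] w 0.0263 gf 60.93555271625519 q [ 0.21  0.37  1.89 -0.    0.88 -0.36]
tool delta mm [-0.1 -0.3  0. ] rz 0.15
```

```bash
python3 - <<'E'
from h import *
im=snap('scene')
a=im['frame'][190:290,285:385,::-1]
cv2.imwrite('pics/a6.png',cv2.resize(a,None,fx=6,fy=6,interpolation=cv2.INTER_CUBIC))
E
```

```text
(no output)
```

View pics/a6.png

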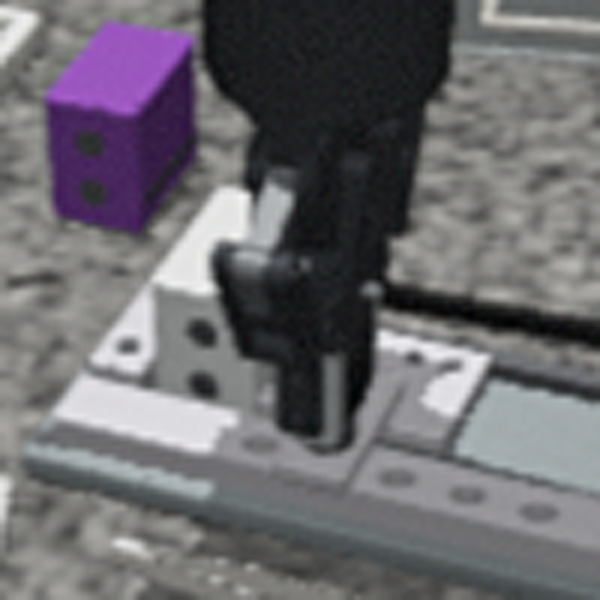

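The picture shows the jaw one hole on, with three strip holes now free to the right at (397,477), (468,495) and (540,512). The block is upright and captured at (200,340), and the fingers are on the knob.

```bash
python3 -c "
from rig import manip; print(manip.sign_off())"
```

```text
the job is handed in; nothing more can be done
None
```

I handed the job in at about 15 s of the 45 s. The block is turned a quarter turn and captured, the jaw is one hole in, and the pin was back at its starting height with the knob still gripped; the sign-off returned no verdict.

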